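# Put away after block printing

### The arm

A 7-joint arm with a two-finger parallel gripper is mounted at the origin on the work surface. World frame = base frame: x ahead of the robot, y to its left, z up, the work surface at z = 0. Lengths are in m, angles in rad, forces in N, time in s.
With the tool pointing down it reaches from about 0.425 to 0.925 m from the base axis. Payload 6.8 kg.
Tool frame: the origin (TCP) lies midway between the tips of the shut fingers; the grasp point (between the pads) lies 19 mm behind it; z points along the fingers, y is the line along which they close (so a half turn about z gives the same grasp; the last joint's range is limited). The gripper opens to 88 mm and grips with 3 to 60 N. Pads are 20 mm wide; open, the fingers measure 115 mm over their backs; the gripper's body (75 mm by 178 mm) begins 61 mm behind the grasp point.
Start: joints at [1.086, 0.477, 0.022, 1.555, -0.011, 1.109, -0.083], TCP at [0.248, -0.628, 0.223] pointing down, gripper open.
Joint ranges: [-2.96, 2.96], [-0.34, 2.1], [-1.41, 1.46], [0.24, 2.44], [-1.37, 4.51], [0.17, 1.92], [-2.96, 2.96]. Speed limits (rad/s): [2.39, 2.39, 3.14, 3.14, 3.14, 3.14, 3.14].

### API

Orientations are given as a unit quaternion [w, x, y, z].
In Python, from bench import * gives the robot as it stands. The module is installed in compiled form; this text tells all that it offers.
- The arm moves only by the tool jog_arm, never from a script. Its argument "increments" is a list of rows, each a list of 7 numbers: the opening, from 0 (shut) to 1 (fully open), then the shift along the tool's x, y, z each as a share of 0.02 m, from -1 to 1, then the turn, a rotation vector about the tool's x, y, z each as a share of 4 degrees, from -1 to 1. A call has 1 to 5 rows; each row shifts and turns the commanded pose from where the row before left it, along the tool's axes as they then stand; what a row does not reach is not made up. A row lasts 1/12 s, in which the tool goes at most 41.7 mm and 7.16 degrees, less where a joint would pass 70% of its speed; a pose out of reach is approached as far as the arm can. A call with a number of a shift or a turn outside -1 to 1 is refused whole. A call with a gripper value outside its range is refused whole. The fingers move at their own pace and stop on an object; "grip_force" is the grip in N (left out, the last holds). Time passes only in rows, so rows that do not move let the fingers close. It gives the time, the measured TCP pose, the force, the opening and the grip force at its end, in the units of the state.
- read_state(): the state, without advancing time (a new reading comes with each control period).
- get_image(name): name is "scene" or "side" or "wrist"; returns a dict with "frame" (400x640x3 uint8, red, green, blue), "depth" (400x640 float32, m along the optical axis (not along the pixel's ray), 0 where there is no reading), "mtx" (3x3 intrinsics, pixels), "pose" (4x4, takes a point from camera to world coordinates); the wrist camera has in their place "T_tool_cam" (4x4, takes a point from camera to tool coordinates, whose origin is the TCP and whose axes are the flange's). Camera axes: x right, y down, z forward; pixel columns grow to the right and rows downward; lengths in m; the calibration is good to about 2 mm. A picture is of the moment at which its call begins: read the wrist's pose just before it.
- finish_job(): hands the job in; it is judged then, once.
The state is a dict: "t": time; "joint_pos": joint angles; "qvel": joint speeds; "joint_torque": joint torques, N m; "tool_pos": TCP position; "ee_rot": TCP orientation; "wrist_force": force on the tool from outside, world axes, zero at the start; "torque": the same for the moment, N m; "gripper_width": finger opening in m; "gripper_force": force on a finger pad.
Only numpy, scipy, OpenCV 4.12 (cv2) and the standard library are available. Lean on these libraries where they do the work, as an engineer would, in place of code of your own. Each camera call takes 0.05 s, during which the arm holds its last target. There are 200 camera calls.

### The job

Clear up after printing: every loose thing goes into the grey tray that already holds one of its kind. Stand the squat jar and the tall jar upright in the jar tray and lay the roll of tape flat in the tape tray. The printing block is still held in its wooden frame: turn the swing tab aside first, then lift the block out and lay it flat, carved face up, in the block tray; each thing must sit fully on its tray's floor.

Things in the scene. Friction and masses are not known exactly. Their poses are not given: they have to be found in the camera images.
- squat_jar: Squat jar, white with a black cap, diameter 48, height 42, about 0.1 kg, standing loose on the bench. Origin: centre of its underside, z up.
- tall_jar: Tall jar, white with a black cap, diameter 38, height 64, about 0.1 kg, standing loose on the bench. Origin: centre of its underside, z up.
- tape: Roll of cream paper tape lying flat on the bench, outer diameter 56, hole diameter about 34, height 24, about 0.04 kg. Origin: centre of its underside, z up.
- block: Printing block: dark carved lino on plywood, 76 (its x) x 50 (its y) x 20 high, about 0.07 kg. It lies in the frame's pocket, axes along the frame's, underside 4 above the frame's, and stands 14 above the rails; grip it across its 50 width. Origin: centre of its underside, z up; the carved face is on top.
- frame: Fixed wooden frame with an open pocket for the block, 124 x 72, rails 10 high, floor 4. Origin: underside, below the middle of the pocket; z up. It reaches from x = -52 to +72 and y = -36 to +36. The tab's upright pivot stands at x = 62, y = 0 in the frame's axes.
- tab (a joint): Brass swing tab on the frame's pivot, rad: 0 to 0.15 at the start, its nose then pointing along the frame's -x and lying 20 over the block's end; grows anticlockwise seen from above, stop at 1.75. The block is clear from about 1.3 on. The tab is 12 wide, underside 26 and top 31 above the frame's underside. Light friction (under 1 N at the knob); it stays where it is left.
- tab_knob (a point): Centre of the top of the upright round steel knob on the tab's tail: diameter 12, from 31 to 55 above the frame's underside, 30 from the pivot on the side away from the nose. In frame axes it stands at x = 62 + 30 cos(tab), y = 30 sin(tab). It is fixed to the tab, but being round it can turn in the fingers.
- jar_tray: Fixed shallow grey tray, outer 110 (x) x 165 (y) x 14 high, walls and floor 4 thick, like the other two; known by what already lies in it: a fixed jar (diameter 42, 50 high) at x = 0, y = -55. The rest of the floor is free for both jars, for instance the tall one at y = -6 and the squat one at y = +46. Origin: centre of its underside, z up, so its floor is at 4.
- tape_tray: Fixed shallow grey tray, outer 110 (x) x 165 (y) x 14 high, walls and floor 4 thick, like the other two; known by what already lies in it: a fixed roll of tape (diameter 56, 24 high) at x = 0, y = -47. The rest of the floor is free, for instance at y = +32. Origin: centre of its underside, z up, so its floor is at 4.
- block_tray: Fixed shallow grey tray, outer 110 (x) x 165 (y) x 14 high, walls and floor 4 thick, like the other two; known by what already lies in it: a fixed printing block (76 along x, 50 along y, 20 high) at x = 0, y = -50. The rest of the floor is free, for instance at y = +27 with the block's long side along the tray's x. Origin: centre of its underside, z up, so its floor is at 4.

How it is judged:
By the outcome, as a careful person would: the job done as asked, in the order asked, and still so for the second after the job is handed in, with the robot touching nothing.
It also fails if it takes over 144 s, if anything falls off the work surface, if the arm or the gripper's body presses on something with over 40 N, if the wrist force passes 120 N, or if a joint passes its speed limit or range.

## Working session

There is one attempt and no reset: what is moved stays moved. The work goes in short steps, Python scripts to look and compute and a tool call to move; the robot and the scene stay as the last step left them, time stands still between calls to the robot, and variables do not carry over. Pictures are saved under pics/ and viewed, at most 14 in all, crops included, and the job is handed in when it is done.

Besides the shell and the picture viewer there is one more tool, called after "Call:" in YAML: its name, and indented under it one key for each argument. jog_arm: Moves the arm, as the interface text tells. Its arguments: {"type":"object","properties":{"increments":{"type":"array"},"grip_force":{"type":"number"}},"required":["increments"]}

```bash
mkdir -p pics; cat > h.py <<'E'
from bench import *
import numpy as np, cv2
from scipy.spatial.transform import Rotation as R
def save(im,n): cv2.imwrite('pics/'+n+'.png',im['frame'][:,:,::-1])
def pose(im,s=None):
    if 'pose' in im: return np.array(im['pose'])
    T=np.eye(4); q=s['ee_rot']; T[:3,:3]=R.from_quat([q[1],q[2],q[3],q[0]]).as_matrix(); T[:3,3]=s['tool_pos']
    return T@np.array(im['T_tool_cam'])
def cloud(im,s=None):
    d=im['depth']; v,u=np.mgrid[:400,:640]; K=np.array(im['mtx'])
    P=np.stack([(u-K[0,2])/K[0,0]*d,(v-K[1,2])/K[1,1]*d,d],-1)
    T=pose(im,s); W=P@T[:3,:3].T+T[:3,3]; W[d==0]=np.nan; return W
def ray(im,uv,z,s=None):
    K=np.array(im['mtx']);T=pose(im,s); uv=np.atleast_2d(np.asarray(uv,float))
    r=np.c_[(uv[:,0]-K[0,2])/K[0,0],(uv[:,1]-K[1,2])/K[1,1],np.ones(len(uv))]@T[:3,:3].T
    return T[:3,3]+r*((z-T[2,3])/r[:,2])[:,None]
E
python3 - <<'E'
from h import *
import pickle
s=read_state(); print(s)
D={'s':s}
for n in ['scene','side','wrist']:
    D[n]=get_image(n); save(D[n],n+'0'); print(n,pose(D[n],s).round(3).tolist(),np.array(D[n]['mtx']).round(1).tolist(),(D[n]['depth']>0).mean())
pickle.dump(D,open('d0.pkl','wb'))
E
```

```text
{'t': 0.0, 'joint_pos': array([ 1.08588396,  0.47783125,  0.02233864,  1.55642085, -0.01147483,
        1.10928689, -0.08309843]), 'qvel': array([-0.00164787, -0.00055045,  0.00074848, -0.00032136,  0.00078153,
       -0.00083645,  0.00017569]), 'joint_torque': array([ 1.02504774e-05, -5.82839656e+01,  1.53502766e+00, -2.72605312e+01,
       -5.42647799e-02,  1.68444525e-02,  1.66032187e-04]), 'tool_pos': array([ 0.24813532, -0.62710359,  0.22167374]), 'ee_rot': array([-8.74819573e-04,  9.82300246e-01,  1.87310972e-01, -2.47105401e-04]), 'wrist_force': array([-0.44722983, -0.00956892, -1.62874361]), 'torque': array([ 0.0294381 ,  0.00615367, -0.00182816]), 'gripper_force': 0.0, 'gripper_width': 0.08772947478967788}
scene [[-0.075, 0.634, -0.77, 1.28], [0.997, 0.037, -0.067, 0.012], [-0.014, -0.773, -0.635, 0.664], [0.0, 0.0, 0.0, 1.0]] [[408.1, 0.0, 323.5], [0.0, 408.1, 200.9], [0.0, 0.0, 1.0]] 0.99578125
side [[-0.999, -0.039, 0.031, 0.502], [-0.048, 0.576, -0.816, 0.63], [0.014, -0.816, -0.577, 0.547], [0.0, 0.0, 0.0, 1.0]] [[365.0, 0.0, 318.5], [0.0, 365.0, 196.6], [0.0, 0.0, 1.0]] 0.995984375
wrist [[0.368, -0.896, -0.25, 0.317], [-0.93, -0.355, -0.096, -0.6], [-0.003, 0.268, -0.963, 0.384], [0.0, 0.0, 0.0, 1.0]] [[291.8, 0.0, 322.9], [0.0, 291.8, 196.7], [0.0, 0.0, 1.0]] 0.99595703125
```

View pics/scene0.png

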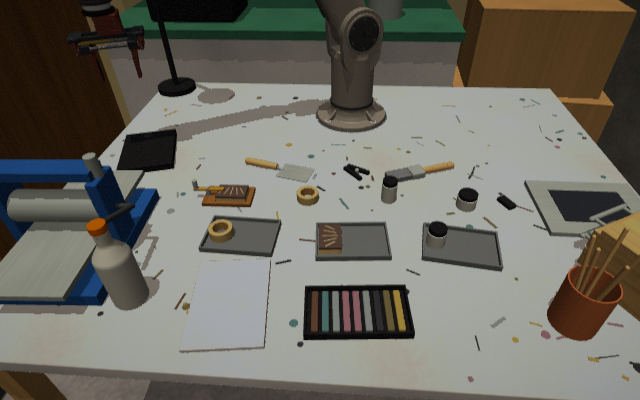

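View pics/side0.png

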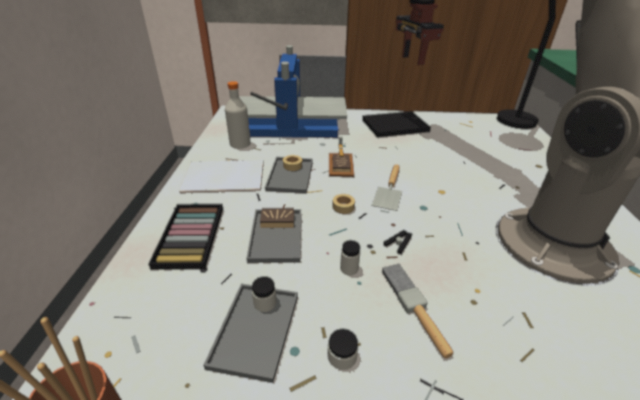

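The scene view shows the squat jar (467,198), tall jar (389,187), tape (307,195), and frame with block (230,195). The tape tray is at (240,235), the block tray at (353,241) and the jar tray at (461,246). In the side view these are squat (343,347), tall (350,257), tape (343,203), frame (341,163), and trays (290,174), (276,234) and (253,330).

```bash
cat > m.py <<'E'
from h import *
import pickle
D=pickle.load(open('d0.pkl','rb'))
for n,rois in {'scene':dict(squat=(452,180,484,216),tall=(376,172,402,208),tape=(292,180,324,210),frame=(190,175,262,212),ttape=(195,208,285,262),tblock=(308,214,396,266),tjar=(415,215,505,275)),
 'side':dict(squat=(322,324,364,370),tall=(336,236,364,280),tape=(328,190,360,216),frame=(322,135,360,180),ttape=(262,150,316,195),tblock=(244,200,306,264),tjar=(205,270,300,380))}.items():
    im=D[n];W=cloud(im)
    print(n,'table z',np.nanmedian(W[150:300,200:450,2]).round(4))
    for k,(a,b,c,d) in rois.items():
        w=W[b:d,a:c].reshape(-1,3);w=w[np.isfinite(w[:,2])];col=im['frame'][b:d,a:c].reshape(-1,3)
        h=w[w[:,2]>(0.006)]
        zt=np.percentile(h[:,2],95)
        t=h[h[:,2]>zt-0.004]
        hh=np.histogram(h[:,2],bins=np.arange(.004,.08,.004))[0]
        print(k,'top',zt.round(4),'topc',t[:,:2].mean(0).round(4),'ext',np.ptp(t[:,:2],axis=0).round(3),'all min/max',h[:,:2].min(0).round(3),h[:,:2].max(0).round(3),hh.tolist())
        if k[0]=='t' and k not in('tall','tape'):
            e=h[(h[:,2]>.009)&(h[:,2]<.019)]
            r=cv2.minAreaRect((e[:,:2]*1000).astype(np.float32)); print('   rect',np.round(r[0],1),np.round(r[1],1),round(r[2],1))
        if k=='frame':
            e=h[(h[:,2]<.014)];r=cv2.minAreaRect((e[:,:2]*1000).astype(np.float32)); print('   frame',r)
            e=h[(h[:,2]<.028)&(h[:,2]>.019)];r=cv2.minAreaRect((e[:,:2]*1000).astype(np.float32)); print('   block',r)
            e=h[(h[:,2]>.040)];print('   knob',np.median(e,axis=0),len(e))
E
python3 m.py
```

```text
scene table z 0.0015
squat top 0.0437 topc [0.4749 0.2967] ext [0.05  0.046] all min/max [0.448 0.273] [0.498 0.32 ] [16, 21, 31, 24, 23, 32, 33, 24, 21, 173, 14, 0, 0, 0, 0, 0, 0, 0]
tall top 0.065 topc [0.4599 0.1057] ext [0.038 0.034] all min/max [0.36  0.087] [0.481 0.145] [12, 20, 33, 85, 17, 21, 17, 22, 15, 18, 19, 34, 12, 20, 54, 61, 0, 0]
tape top 0.0255 topc [ 0.4706 -0.0994] ext [0.058 0.052] all min/max [ 0.44  -0.126] [ 0.5   -0.072] [24, 41, 43, 45, 90, 86, 0, 0, 0, 0, 0, 0, 0, 0, 0, 0, 0, 0]
frame top 0.0332 topc [ 0.4778 -0.3628] ext [0.017 0.078] all min/max [ 0.44  -0.392] [ 0.513 -0.241] [53, 311, 77, 46, 199, 197, 83, 28, 7, 5, 6, 10, 8, 4, 0, 0, 0, 0]
   frame ((476.71258544921875, -304.3600158691406), (72.37909698486328, 125.25492095947266), 0.7470811605453491)
   block ((475.02392578125, -314.37884521484375), (55.1307373046875, 116.21660614013672), 0.507745623588562)
   knob [ 0.48029643 -0.38483113  0.05036654] 33
ttape top 0.0284 topc [ 0.6175 -0.2848] ext [0.055 0.055] all min/max [ 0.558 -0.323] [ 0.707 -0.154] [220, 393, 410, 72, 52, 139, 97, 0, 0, 0, 0, 0,
[... 1350 characters left out ...]
98438), 1.0289027690887451)
   knob [ 0.47749947 -0.38334069  0.05116809] 23
ttape top 0.0285 topc [ 0.6143 -0.2822] ext [0.053 0.054] all min/max [ 0.559 -0.325] [ 0.706 -0.152] [100, 120, 219, 47, 34, 65, 54, 0, 0, 0, 0, 0, 0, 0, 0, 0, 0, 0]
   rect [ 634.9 -239.1] [169.4 147. ] 87.8
tblock top 0.0252 topc [ 0.6227 -0.0301] ext [0.079 0.055] all min/max [ 0.559 -0.069] [0.68  0.104] [99, 160, 352, 53, 216, 258, 0, 0, 0, 0, 0, 0, 0, 0, 0, 0, 0, 0]
   rect [619.4  17.3] [110.  169.3] 4.4
tjar top 0.0543 topc [0.6123 0.2052] ext [0.039 0.04 ] all min/max [0.555 0.169] [0.685 0.347] [201, 296, 761, 43, 35, 31, 38, 39, 48, 35, 37, 38, 317, 1, 0, 0, 0, 0]
   rect [620.4 257.6] [167.5 111.3] 82.4
```

```bash
python3 - <<'E'
from h import *
import pickle
D=pickle.load(open('d0.pkl','rb'))
a=cv2.resize(D['scene']['frame'][165:275,185:275],None,fx=5,fy=5,interpolation=cv2.INTER_CUBIC)
b=cv2.resize(D['side']['frame'][130:205,255:365],None,fx=3,fy=3,interpolation=cv2.INTER_CUBIC)
o=np.zeros((550,790,3),np.uint8);o[:,:450]=a;o[:225,455:785]=b
cv2.imwrite('pics/crop1.png',o[:,:,::-1])
E
```

```text
(no output)
```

View pics/crop1.png

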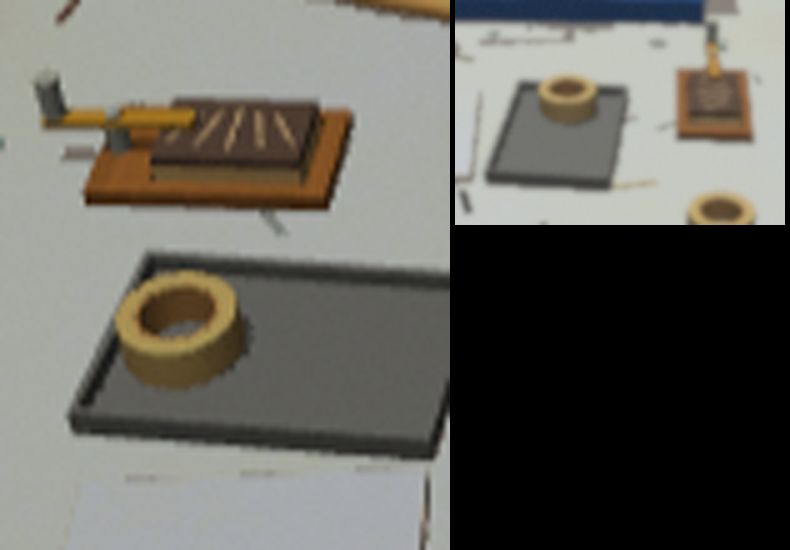

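```bash
python3 - <<'E'
from h import *
import pickle
D=pickle.load(open('d0.pkl','rb'))
Ws={n:cloud(D[n]).reshape(-1,3) for n in('scene','side')}
for n,w in Ws.items():
    im=D[n]
    f=im['frame'].reshape(-1,3).astype(int); grey=(np.ptp(f,axis=1)<25)&(f.mean(1)<120)
    e=w[grey&(w[:,2]>.008)&(w[:,2]<.02)&(abs(w[:,0]-.62)<.08)&(w[:,1]<-.14)&(w[:,1]>-.345)]
    r=cv2.minAreaRect((e[:,:2]*1000).astype(np.float32));print(n,'ttape',r,len(e))
    e=w[(w[:,2]>.007)&(w[:,2]<.014)&(abs(w[:,0]-.476)<.05)&(w[:,1]<-.23)&(w[:,1]>-.372)]
    print('frame',cv2.minAreaRect((e[:,:2]*1000).astype(np.float32)))
    e=w[(w[:,2]>.021)&(w[:,2]<.028)&(abs(w[:,0]-.476)<.05)&(w[:,1]<-.23)&(w[:,1]>-.335)]
    print('block',cv2.minAreaRect((e[:,:2]*1000).astype(np.float32)),np.median(e[:,2]))
    e=w[(w[:,2]>.0435)&(abs(w[:,0]-.476)<.05)&(w[:,1]<-.34)&(w[:,1]>-.41)]
    print('knob',e.mean(0).round(4),e.min(0).round(3),e.max(0).round(3))
    # floor heights
    for c in [(.617,-.21),(.617,.045),(.625,.30)]:
        e=w[np.hypot(w[:,0]-c[0],w[:,1]-c[1])<.02]; print('floor',c,np.median(e[:,2]).round(4))
    for z in(.06,.1,.15,.2):
        e=w[(w[:,2]>z)&(w[:,0]>.25)&(w[:,0]<.75)&(w[:,1]<-.3)&(w[:,1]>-.75)]
        # exclude gripper
        e=e[~((e[:,0]<.45)&(e[:,1]<-.48)&(e[:,2]>.19))]
        print(z,len(e),e[:,:2].min(0).round(3) if len(e) else '',e[:,:2].max(0).round(3) if len(e) else '', (e[e[:,1]>-.46].min(0).round(3) if (e[:,1]>-.46).any() else ''))
E
```

```text
scene ttape ((625.5760498046875, -237.9515380859375), (166.617919921875, 126.79330444335938), 87.71154022216797) 532
frame ((476.71258544921875, -304.3600158691406), (72.37909698486328, 125.25492095947266), 0.7470811605453491)
block ((474.8489685058594, -294.6365051269531), (55.1307373046875, 76.7303466796875), 0.507745623588562) 0.024010637467713813
knob [ 0.4795 -0.3854  0.0513] [ 0.471 -0.392  0.044] [ 0.484 -0.38   0.058]
floor (0.617, -0.21) 0.0036
floor (0.617, 0.045) 0.0038
floor (0.625, 0.3) 0.0046
0.06 10376 [ 0.454 -0.716] [ 0.75  -0.438] [ 0.651 -0.46   0.114]
0.1 6865 [ 0.62  -0.715] [ 0.75  -0.438] [ 0.651 -0.46   0.114]
0.15 3502 [ 0.62  -0.698] [ 0.75  -0.438] [ 0.715 -0.448  0.15 ]
0.2 2153 [ 0.629 -0.698] [ 0.69  -0.482] 
side ttape ((615.395751953125, -237.14404296875), (166.84478759765625, 108.25822448730469), 87.48591613769531) 229
frame ((473.2867736816406, -303.0619201660156), (70.04672241210938, 125.53961181640625), 1.4086158275604248)
block ((473.17193603515625, -293.99560546875), (48.003108978271484, 78.76253509521484), 1.2909390926361084) 0.024283178876709888
knob [ 0.4762 -0.3836  0.0516] [ 0.472 -0.392  0.044] [ 0.481 -0.378  0.057]
floor (0.617, -0.21) 0.0042
floor (0.617, 0.045) 0.004
floor (0.625, 0.3) 0.004
0.06 2840 [ 0.458 -0.718] [ 0.75  -0.437] [ 0.646 -0.46   0.11 ]
0.1 1400 [ 0.619 -0.718] [ 0.75  -0.437] [ 0.646 -0.46   0.11 ]
0.15 930 [ 0.619 -0.718] [ 0.75  -0.437] [ 0.718 -0.451  0.15 ]
0.2 433 [ 0.629 -0.718] [ 0.688 -0.479]
```

Call:
jog_arm:
  increments:
    - [0.5,0,0,0,0,0,-1]
    - [0.5,0,0,0,0,0,-1]
    - [0.5,0,0,0,0,0,-1]
    - [0.5,0,0,0,0,0,-1]
    - [0.5,0,0,0,0,0,-1]
  grip_force: 15

```text
t: 0.57
tool_pos: [0.2483, -0.6274, 0.2222]
ee_rot: [-0.0, 0.934, 0.357, -0.0]
wrist_force: [0.0, 0.0, 0.2]
gripper_width: 0.058
gripper_force: 0.0
```

Call:
jog_arm:
  increments:
    - [0.5,0,0,0,0,0,-1]
    - [0.5,0,0,0,0,0,-1]
    - [0.5,0,0,0,0,0,-1]
    - [0.5,0,0,0,0,0,-1]
    - [0.5,0,0,0,0,0,-1]

```text
t: 0.98
tool_pos: [0.2482, -0.6274, 0.2222]
ee_rot: [-0.0, 0.858, 0.513, 0.0]
wrist_force: [0.3, 0.1, 0.0]
gripper_width: 0.0437
gripper_force: 0.0
```

Call:
jog_arm:
  increments:
    - [0.5,0,0,0,0,0,-1]
    - [0.5,0,0,0,0,0,-1]
    - [0.5,0,0,0,0,0,-1]
    - [0.5,0,0,0,0,0,-1]
    - [0.5,0,0,0,0,0,-1]

```text
t: 1.4
tool_pos: [0.2482, -0.6274, 0.2222]
ee_rot: [-0.0, 0.756, 0.655, 0.0]
wrist_force: [-0.8, 1.0, 0.4]
gripper_width: 0.0436
gripper_force: 0.0
```

Call:
jog_arm:
  increments:
    - [0.5,0,0,0,0,0,-1]
    - [0.5,0,0,0,0,0,-1]
    - [0.5,0,0,0,0,0,-0.35]
    - [0.5,0,0,0,0,0,0]

```text
t: 1.73
tool_pos: [0.2482, -0.6275, 0.2223]
ee_rot: [-0.0, 0.701, 0.713, 0.0]
wrist_force: [-0.4, -0.5, -0.3]
gripper_width: 0.0437
gripper_force: 0.0
```

Call:
jog_arm:
  increments:
    - [0.5,0.99,0.98,0,0,0,0]
    - [0.5,0.99,0.98,0,0,0,0]
    - [0.5,0.99,0.98,0,0,0,0]
    - [0.5,0.99,0.98,0,0,0,0]
    - [0.5,0.99,0.98,0,0,0,0]

```text
t: 2.15
tool_pos: [0.3454, -0.5259, 0.2226]
ee_rot: [-0.0, 0.702, 0.712, 0.0]
wrist_force: [0.4, 0.0, -0.2]
gripper_width: 0.0438
gripper_force: 0.0
```

Call:
jog_arm:
  increments:
    - [0.5,1,0.98,0,0,0,0]
    - [0.5,1,0.98,0,0,0,0]
    - [0.5,1,0.98,0,0,0,0]
    - [0.5,1,0.98,0,0,0,0]
    - [0.5,1,0.98,0,0,0,0]

```text
t: 2.57
tool_pos: [0.4417, -0.4242, 0.2227]
ee_rot: [0.0, 0.702, 0.712, -0.0]
wrist_force: [-0.4, -0.5, 0.0]
gripper_width: 0.0438
gripper_force: 0.0
```

Call:
jog_arm:
  increments:
    - [0.5,1,0.95,0,0,0,0]
    - [0.5,1,0.95,0,0,0,0]
    - [0.5,0,0,1,0,0,0]
    - [0.5,0,0,1,0,0,0]
    - [0.5,0,0,0,0,0,0]

```text
t: 2.98
tool_pos: [0.4766, -0.3829, 0.1791]
ee_rot: [-0.003, 0.701, 0.713, -0.001]
wrist_force: [-2.2, -0.1, -0.4]
gripper_width: 0.0438
gripper_force: 0.0
```

```bash
python3 - <<'E'
from h import *
s=read_state();im=get_image('wrist');save(im,'w1');print(s['tool_pos'],s['joint_pos'].round(2))
w=cloud(im,s).reshape(-1,3)
e=w[(w[:,2]>.05)&(w[:,2]<.06)&(abs(w[:,0]-.476)<.05)&(w[:,1]<-.34)&(w[:,1]>-.41)];print('knob',np.median(e,axis=0),e.min(0),e.max(0),len(e))
e=w[(w[:,2]>.02)&(w[:,2]<.027)&(abs(w[:,0]-.476)<.05)&(w[:,1]<-.23)&(w[:,1]>-.335)];print('block',cv2.minAreaRect((e[:,:2]*1000).astype(np.float32)) if len(e) else 0)
E
```

```text
[ 0.47655541 -0.38287299  0.17905444] [ 0.83  0.44 -0.34  1.73  0.17  1.    0.45]
knob [ 0.47721377 -0.38566512  0.05496646] [ 0.47114434 -0.39179525  0.05022714] [ 0.48240396 -0.3801779   0.05648287] 111
block ((474.11700439453125, -294.37933349609375), (49.97784423828125, 75.03565979003906), 0.9894807934761047)
```

View pics/w1.png

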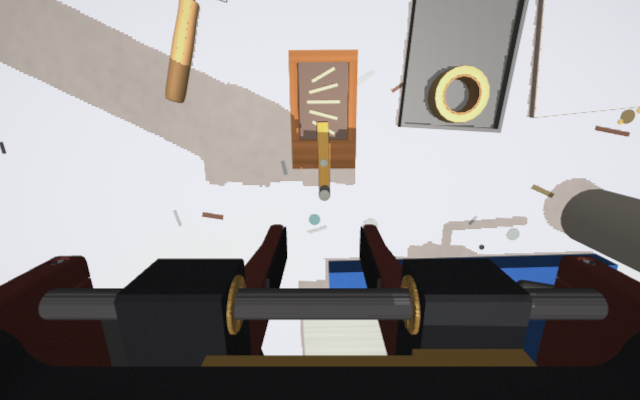

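The wrist view shows the knob at (324,193), measured at (0.477, -0.3855, top 0.055), with the tab over the block at (323,85). All of it agrees with the fixed cameras.

Call:
jog_arm:
  increments:
    - [0.5,-0.15,0.02,1,0,0,0]
    - [0.5,0,0,1,0,0,0]
    - [0.5,0,0,1,0,0,0]
    - [0.5,0,0,1,0,0,0]
    - [0.5,0,0,1,0,0,0]

```text
t: 3.45
tool_pos: [0.479, -0.3889, 0.0832]
ee_rot: [0.001, 0.702, 0.712, 0.0]
wrist_force: [0.9, -0.7, 0.1]
gripper_width: 0.044
gripper_force: 0.0
```

Call:
jog_arm:
  increments:
    - [0.5,0,0,1,0,0,0]
    - [0.5,0,0,0.6,0,0,0]
    - [0.5,0,0,0.4,0,0,0]
    - [0.5,0,0,0,0,0,0]
    - [0.5,0,0,0,0,0,0]

```text
t: 3.87
tool_pos: [0.4791, -0.3881, 0.0434]
ee_rot: [0.0, 0.701, 0.713, 0.0]
wrist_force: [1.0, 0.8, 0.3]
gripper_width: 0.0438
gripper_force: 0.0
```

Call:
jog_arm:
  increments:
    - [0.5,0.12,-0.1,0.3,0,0,0]
    - [0.5,0,0,0,0,0,0]
    - [0,0,0,0,0,0,0]
    - [0,0,0,0,0,0,0]
    - [0,0,0,0,0,0,0]
  grip_force: 10

```text
t: 4.28
tool_pos: [0.4769, -0.3855, 0.0371]
ee_rot: [0.0, 0.701, 0.713, 0.0]
wrist_force: [-0.2, 0.1, -0.1]
gripper_width: 0.0276
gripper_force: 0.0
```

Call:
jog_arm:
  increments:
    - [0,0,0,0,0,0,0]
    - [0,0,0,0,0,0,0]
    - [0,0,0,0,0,0,0]

```text
t: 4.53
tool_pos: [0.4768, -0.3854, 0.0368]
ee_rot: [0.0, 0.701, 0.713, 0.0]
wrist_force: [0.4, 0.0, 0.3]
gripper_width: 0.0116
gripper_force: 10.0
```

Call:
jog_arm:
  increments:
    - [0,0.065,0.37,0,0,0,0]
    - [0,0.155,0.34,0,0,0,0]
    - [0,0.235,0.29,0,0,0,0]
    - [0,0.3,0.225,0,0,0,0]
    - [0,0.345,0.145,0,0,0,0]

```text
t: 4.95
tool_pos: [0.5045, -0.3624, 0.0367]
ee_rot: [0.0, 0.701, 0.713, 0.0]
wrist_force: [-3.0, -3.4, 3.0]
gripper_width: 0.0116
gripper_force: 10.0
```

Call:
jog_arm:
  increments:
    - [0,0.37,0.055,0,0,0,0]
    - [0,0,0,0,0,0,0]
    - [0,0,0,0,0,0,0]
    - [0,0,0,0,0,0,0]

```text
t: 5.28
tool_pos: [0.5058, -0.3538, 0.0368]
ee_rot: [0.0, 0.701, 0.714, 0.001]
wrist_force: [1.2, 2.1, 2.6]
gripper_width: 0.0116
gripper_force: 10.0
```

Call:
jog_arm:
  increments:
    - [0.4,0,0,0,0,0,0]
    - [0.4,0,0,0,0,0,0]
    - [0.4,0,0,0,0,0,0]
    - [0.4,0,0,-1,0,0,0]
    - [0.4,0,0,-1,0,0,0]

```text
t: 5.7
tool_pos: [0.5032, -0.3552, 0.0757]
ee_rot: [-0.002, 0.701, 0.713, -0.0]
wrist_force: [0.8, 0.5, -0.1]
gripper_width: 0.0344
gripper_force: 0.0
```

Call:
jog_arm:
  increments:
    - [0.9,0,0,-1,0,0,0]
    - [0.9,0,0,-1,0,0,0]
    - [0.9,1,-0.5,0,0,0,0]
    - [0.9,1,-0.5,0,0,0,0]
    - [0.9,1,-0.55,0,0,0,0]

```text
t: 6.12
tool_pos: [0.4722, -0.2959, 0.1169]
ee_rot: [0.0, 0.701, 0.713, 0.0]
wrist_force: [0.1, 1.4, -0.6]
gripper_width: 0.0649
gripper_force: 0.0
```

Call:
jog_arm:
  increments:
    - [0.9,0,0,0,0,0,0]
    - [0.9,0,0,0,0,0,0]

```text
t: 6.28
tool_pos: [0.4721, -0.2956, 0.1168]
ee_rot: [-0.0, 0.701, 0.713, -0.0]
wrist_force: [0.3, -1.3, 0.7]
gripper_width: 0.0771
gripper_force: 0.0
```

```bash
python3 - <<'E'
from h import *
s=read_state();print(s['tool_pos'],s['gripper_width'])
for n in('scene','side'):
    w=cloud(get_image(n)).reshape(-1,3)
    e=w[(w[:,2]>.044)&(w[:,2]<.06)&(abs(w[:,0]-.49)<.06)&(w[:,1]<-.33)&(w[:,1]>-.41)];print(n,'knob',np.median(e,axis=0) if len(e) else 0,len(e))
im=get_image('side');cv2.imwrite('pics/s2.png',cv2.resize(im['frame'][80:220,260:420],None,fx=4,fy=4)[:,:,::-1])
E
```

```text
[ 0.47211784 -0.29559506  0.11678282] 0.07709883720580331
scene knob [ 0.50934578 -0.35713892  0.05266804] 26
side knob [ 0.50631062 -0.35595326  0.0513206 ] 18
```

View pics/s2.png

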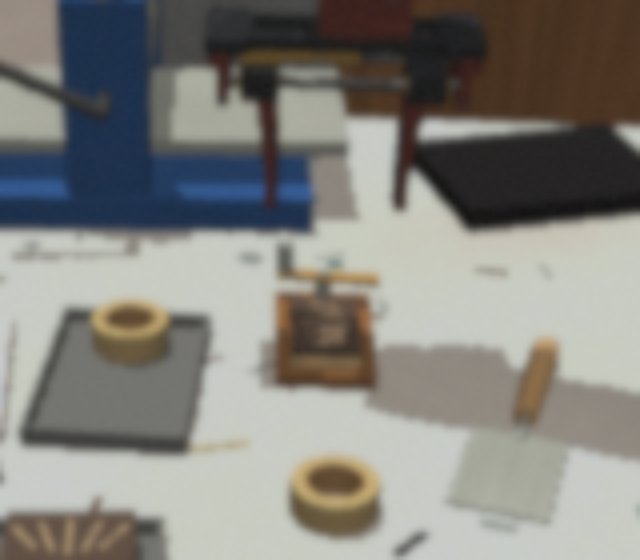

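The tab now lies across the frame, with its knob at about (0.507, -0.3565), so the block is clear. Next I'll grasp it.

Call:
jog_arm:
  increments:
    - [0.9,0.06,0.1,1,0,0,0]
    - [0.9,0,0,1,0,0,0]
    - [0.9,0,0,1,0,0,0]
    - [0.9,0,0,1,0,0,0]
    - [0.9,0,0,0.8,0,0,0]

```text
t: 6.85
tool_pos: [0.4745, -0.2956, 0.019]
ee_rot: [-0.0, 0.701, 0.713, -0.0]
wrist_force: [0.7, -0.1, 0.7]
gripper_width: 0.079
gripper_force: 0.0
```

Call:
jog_arm:
  increments:
    - [0.9,0,0,0.2,0,0,0]
    - [0.9,0,0,0,0,0,0]

```text
t: 7.02
tool_pos: [0.474, -0.295, 0.0154]
ee_rot: [-0.001, 0.701, 0.713, -0.0]
wrist_force: [-1.4, 0.1, 0.6]
gripper_width: 0.0791
gripper_force: 0.0
```

Call:
jog_arm:
  increments:
    - [0.9,0,0,0.15,0,0,0]
    - [0,0,0,0,0,0,0]
    - [0,0,0,0,0,0,0]
    - [0,0,0,0,0,0,0]
    - [0,0,0,0,0,0,0]
  grip_force: 15

```text
t: 7.43
tool_pos: [0.475, -0.295, 0.0143]
ee_rot: [0.001, 0.701, 0.713, 0.0]
wrist_force: [0.6, 0.3, -0.2]
gripper_width: 0.0558
gripper_force: 0.0
```

Call:
jog_arm:
  increments:
    - [0,0,0,0,0,0,0]
    - [0,0,0,0,0,0,0]

```text
t: 7.6
tool_pos: [0.4748, -0.2949, 0.0142]
ee_rot: [0.0, 0.701, 0.713, 0.0]
wrist_force: [-0.6, 0.3, 3.4]
gripper_width: 0.0495
gripper_force: 15.0
```

Call:
jog_arm:
  increments:
    - [0,0,0,-0.3,0,0,0]
    - [0,0,0,-0.5,0,0,0]
    - [0,0,0,-1,0,0,0]
    - [0,0,0,-1,0,0,0]
    - [0,0,0,-1,0,0,0]

```text
t: 8.02
tool_pos: [0.4744, -0.2945, 0.0911]
ee_rot: [-0.0, 0.701, 0.713, 0.0]
wrist_force: [-0.1, 0.2, -0.6]
gripper_width: 0.0499
gripper_force: 15.0
```

Call:
jog_arm:
  increments:
    - [0,0.9,0.4,-0.8,0,0,0]
    - [0,0.99,0.435,0,0,0,0]
    - [0,0.99,0.435,0,0,0,0]
    - [0,0.99,0.435,0,0,0,0]
    - [0,0.99,0.435,0,0,0,0]

```text
t: 8.43
tool_pos: [0.5161, -0.1959, 0.1067]
ee_rot: [0.0, 0.701, 0.713, 0.0]
wrist_force: [1.0, 0.3, -1.0]
gripper_width: 0.0496
gripper_force: 15.0
```

Call:
jog_arm:
  increments:
    - [0,0.99,0.435,0,0,0,0]
    - [0,0.99,0.435,0,0,0,0]
    - [0,0.99,0.435,0,0,0,0]
    - [0,0.99,0.435,0,0,0,0]
    - [0,0.99,0.435,0,0,0,0]

```text
t: 8.85
tool_pos: [0.5578, -0.0961, 0.1065]
ee_rot: [0.0, 0.701, 0.713, 0.0]
wrist_force: [0.2, -0.0, -1.6]
gripper_width: 0.0499
gripper_force: 15.0
```

Call:
jog_arm:
  increments:
    - [0,0.99,0.435,0,0,0,0]
    - [0,0.99,0.435,0,0,0,0]
    - [0,0.99,0.435,0,0,0,0]
    - [0,0.99,0.435,0,0,0,0]
    - [0,0.99,0.435,0,0,0,0]

```text
t: 9.27
tool_pos: [0.5995, 0.0037, 0.1065]
ee_rot: [0.0, 0.701, 0.713, 0.0]
wrist_force: [-0.8, -1.3, -0.6]
gripper_width: 0.0494
gripper_force: 15.0
```

Call:
jog_arm:
  increments:
    - [0,1,0.45,0,0,0,0]
    - [0,1,0.45,0,0,0,0]
    - [0,0,0,0,0,0,1]
    - [0,0,0,0,0,0,1]
    - [0,0,0,0,0,0,1]

```text
t: 9.68
tool_pos: [0.6165, 0.0437, 0.1064]
ee_rot: [-0.0, 0.772, 0.635, 0.0]
wrist_force: [0.2, 0.1, -0.4]
gripper_width: 0.0496
gripper_force: 15.0
```

Call:
jog_arm:
  increments:
    - [0,0,0,0,0,0,1]
    - [0,0,0,0,0,0,1]
    - [0,0,0,0,0,0,1]
    - [0,0,0,0,0,0,1]
    - [0,0,0,0,0,0,1]

```text
t: 10.1
tool_pos: [0.6165, 0.0431, 0.1065]
ee_rot: [-0.0, 0.871, 0.491, 0.0]
wrist_force: [-0.4, 0.4, -1.9]
gripper_width: 0.0501
gripper_force: 15.0
```

Call:
jog_arm:
  increments:
    - [0,0,0,0,0,0,1]
    - [0,0,0,0,0,0,1]
    - [0,0,0,0,0,0,1]
    - [0,0,0,0,0,0,1]
    - [0,0,0,0,0,0,1]

```text
t: 10.52
tool_pos: [0.6165, 0.0431, 0.1065]
ee_rot: [-0.0, 0.943, 0.332, 0.0]
wrist_force: [0.5, 0.9, -1.4]
gripper_width: 0.05
gripper_force: 15.0
```

Call:
jog_arm:
  increments:
    - [0,0,0,0,0,0,1]
    - [0,0,0,0,0,0,1]
    - [0,0,0,0,0,0,1]
    - [0,0,0,0,0,0,1]
    - [0,0,0,0,0,0,1]

```text
t: 10.93
tool_pos: [0.6165, 0.0432, 0.1065]
ee_rot: [-0.0, 0.987, 0.163, 0.0]
wrist_force: [-0.4, -0.7, -0.7]
gripper_width: 0.0498
gripper_force: 15.0
```

Call:
jog_arm:
  increments:
    - [0,0,0,0,0,0,1]
    - [0,0,0,0,0,0,1]
    - [0,0,0,0,0,0,1]
    - [0,0,0,0,0,0,0.7]
    - [0,0,0,0,0,0,0]

```text
t: 11.35
tool_pos: [0.6165, 0.0433, 0.1064]
ee_rot: [-0.0, 0.999, 0.036, 0.0]
wrist_force: [0.2, 0.3, -0.3]
gripper_width: 0.05
gripper_force: 15.0
```

Call:
jog_arm:
  increments:
    - [0,0,-0.05,1,0,0,0]
    - [0,0,0,1,0,0,0]
    - [0,0,0,1,0,0,0]
    - [0,0,0,0.8,0,0,0]
    - [0,0,0,0.4,0,0,0]

```text
t: 11.77
tool_pos: [0.6152, 0.0441, 0.0201]
ee_rot: [-0.0, 0.999, 0.037, -0.001]
wrist_force: [0.4, -0.3, -1.2]
gripper_width: 0.0498
gripper_force: 15.0
```

Call:
jog_arm:
  increments:
    - [0,0,0,0.2,0,0,0]
    - [0,0,0,0,0,0,0]
    - [0,0,0,0,0,0,0]

```text
t: 12.02
tool_pos: [0.6171, 0.044, 0.0185]
ee_rot: [-0.0, 0.999, 0.037, 0.001]
wrist_force: [0.0, 0.2, -1.5]
gripper_width: 0.0498
gripper_force: 15.0
```

Call:
jog_arm:
  increments:
    - [0,0,0,0.2,0,0,0]
    - [0,0,0,0,0,0,0]
    - [0,0,0,0,0,0,0]

```text
t: 12.27
tool_pos: [0.6169, 0.044, 0.0142]
ee_rot: [-0.0, 0.999, 0.037, 0.0]
wrist_force: [-0.3, 1.3, -0.5]
gripper_width: 0.05
gripper_force: 15.0
```

Call:
jog_arm:
  increments:
    - [0.7,0,0,0,0,0,0]
    - [0.7,0,0,0,0,0,0]
    - [0.7,0,0,0,0,0,0]
    - [0.7,0,0,-0.5,0,0,0]
    - [0.7,0,0,-1,0,0,0]

```text
t: 12.68
tool_pos: [0.6146, 0.0438, 0.0424]
ee_rot: [0.0, 0.999, 0.037, -0.002]
wrist_force: [-0.2, 0.2, 0.5]
gripper_width: 0.0614
gripper_force: 0.0
```

Call:
jog_arm:
  increments:
    - [0.9,0,0,-1,0,0,-1]
    - [0.9,0,0,-1,0,0,-1]
    - [0.9,0,0,-1,0,0,-1]
    - [0.9,0,0,0,0,0,-1]
    - [0.9,0,0,0,0,0,-1]

```text
t: 13.1
tool_pos: [0.6178, 0.044, 0.1063]
ee_rot: [0.0, 0.977, 0.211, 0.002]
wrist_force: [-0.7, -0.3, -0.7]
gripper_width: 0.0789
gripper_force: 0.0
```

```bash
python3 - <<'E'
from h import *
a=get_image('scene');b=get_image('side')
o=np.zeros((400,800,3),np.uint8);o[:,:480]=cv2.resize(a['frame'][170:270,290:410],None,fx=4,fy=4);o[:300,485:785]=cv2.resize(b['frame'][190:270,235:315],(300,300))
cv2.imwrite('pics/b3.png',o[:,:,::-1])
for im in(a,b):
    w=cloud(im).reshape(-1,3);e=w[(w[:,2]>.0195)&(w[:,2]<.03)&(abs(w[:,0]-.617)<.06)&(abs(w[:,1]-.044)<.04)]
    print(cv2.minAreaRect((e[:,:2]*1000).astype(np.float32)),np.median(e[:,2]))
E
```

```text
((616.4923706054688, 44.261844635009766), (79.91172790527344, 50.26862716674805), 4.325191974639893) 0.024314643024999638
((616.43505859375, 44.965248107910156), (76.41574096679688, 52.9082145690918), 2.778972864151001) 0.02400650476939481
```

View pics/b3.png

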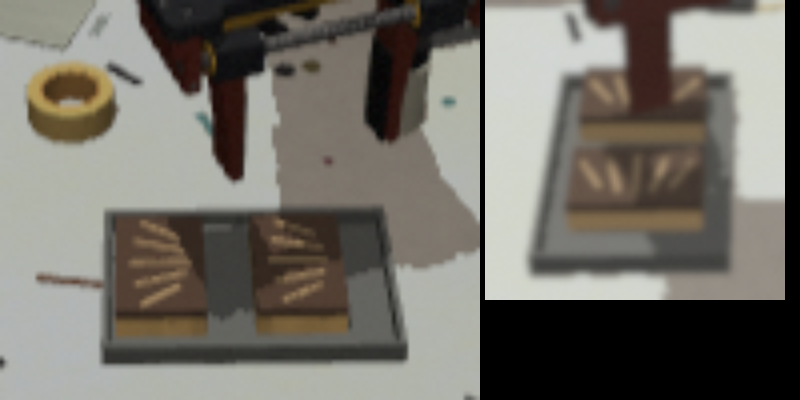

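The block lies flat, carved face up, in its tray at (0.6165, 0.0445), with its top at 24 mm. The tape is next.

Call:
jog_arm:
  increments:
    - [0.95,0,0,-0.5,0,0,-1]
    - [0.95,0,0,0,0,0,-1]
    - [0.95,0,0,0,0,0,-1]
    - [0.95,0,0,0,0,0,-1]
    - [0.95,0,0,0,0,0,-1]

```text
t: 13.62
tool_pos: [0.6163, 0.0439, 0.1138]
ee_rot: [0.0, 0.926, 0.376, -0.0]
wrist_force: [0.5, 0.3, -0.5]
gripper_width: 0.0836
gripper_force: 0.0
```

Call:
jog_arm:
  increments:
    - [0.95,0,0,0,0,0,-1]
    - [0.95,0,0,0,0,0,-1]
    - [0.95,0,0,0,0,0,-1]
    - [0.95,0,0,0,0,0,-1]
    - [0.95,0,0,0,0,0,-1]

```text
t: 14.03
tool_pos: [0.6163, 0.0439, 0.1138]
ee_rot: [0.0, 0.847, 0.532, -0.0]
wrist_force: [-0.1, 0.5, -0.0]
gripper_width: 0.0838
gripper_force: 0.0
```

Call:
jog_arm:
  increments:
    - [0.95,0,0,0,0,0,-1]
    - [0.95,0,0,0,0,0,-1]
    - [0.95,0,0,0,0,0,-1]
    - [0.95,0,0,0,0,0,-1]
    - [0.95,0,0,0,0,0,-1]

```text
t: 14.45
tool_pos: [0.6163, 0.0438, 0.1137]
ee_rot: [-0.0, 0.742, 0.671, -0.0]
wrist_force: [0.0, 0.1, -0.3]
gripper_width: 0.0832
gripper_force: 0.0
```

Call:
jog_arm:
  increments:
    - [0.95,0,0,0,0,0,-0.8]
    - [0.95,-0.93,-0.88,0,0,0,0]
    - [0.95,-0.93,-0.88,0,0,0,0]
    - [0.95,-0.93,-0.88,0,0,0,0]
    - [0.95,-0.93,-0.88,0,0,0,0]

```text
t: 14.87
tool_pos: [0.5417, -0.0279, 0.1137]
ee_rot: [-0.0, 0.724, 0.69, -0.0]
wrist_force: [-0.6, -0.3, 0.8]
gripper_width: 0.083
gripper_force: 0.0
```

Call:
jog_arm:
  increments:
    - [0.95,-0.93,-0.88,0,0,0,0]
    - [0.95,-0.93,-0.88,0,0,0,0]
    - [0.95,-0.93,-0.88,0,0,0,0]
    - [0.95,-0.93,-0.88,0,0,0,0]
    - [0.95,0,0,0,0,0,0]

```text
t: 15.28
tool_pos: [0.4648, -0.1023, 0.1132]
ee_rot: [-0.001, 0.726, 0.688, -0.002]
wrist_force: [-0.3, 0.4, -0.3]
gripper_width: 0.0832
gripper_force: 0.0
```

```bash
python3 - <<'E'
from h import *
s=read_state();print(s['tool_pos'],s['ee_rot'].round(3))
im=get_image('wrist');w=cloud(im,s).reshape(-1,3)
e=w[(w[:,2]>.018)&(w[:,2]<.03)&(abs(w[:,0]-.47)<.05)&(abs(w[:,1]+.0986)<.05)];print(len(e),len(e) and (cv2.minEnclosingCircle((e[:,:2]*1000).astype(np.float32)),np.median(e[:,2])))
E
```

```text
[ 0.46475981 -0.10231727  0.11324869] [-0.001  0.726  0.688 -0.002]
1871 (((468.32110595703125, -99.39331817626953), 27.783849716186523), np.float64(0.023995269557071375))
```

Call:
jog_arm:
  increments:
    - [0.95,0.16,0.17,1,0,0,0]
    - [0.95,0,0,1,0,0,0]
    - [0.95,0,0,1,0,0,0]
    - [0.95,0,0,1,0,0,0]
    - [0.95,0,0,0.7,0,0,0]

```text
t: 15.75
tool_pos: [0.473, -0.0942, 0.0183]
ee_rot: [-0.0, 0.723, 0.691, 0.0]
wrist_force: [-0.6, -0.4, -0.1]
gripper_width: 0.083
gripper_force: 0.0
```

Call:
jog_arm:
  increments:
    - [0.95,0,0,0.4,0,0,0]
    - [0.95,0,0,0,0,0,0]
    - [0.95,0,0,0,0,0,0]

```text
t: 16.0
tool_pos: [0.4731, -0.0946, 0.0118]
ee_rot: [-0.0, 0.723, 0.691, 0.0]
wrist_force: [0.2, 0.4, 0.6]
gripper_width: 0.0834
gripper_force: 0.0
```

Call:
jog_arm:
  increments:
    - [0.95,-0.22,-0.22,0.25,0,0,0]
    - [0.95,0,0,0,0,0,0]
    - [0,0,0,0,0,0,0]
    - [0,0,0,0,0,0,0]
    - [0,0,0,0,0,0,0]
  grip_force: 10

```text
t: 16.42
tool_pos: [0.4683, -0.0995, 0.0071]
ee_rot: [0.0, 0.723, 0.691, 0.0]
wrist_force: [-0.0, -0.7, 0.0]
gripper_width: 0.0668
gripper_force: 0.0
```

Call:
jog_arm:
  increments:
    - [0,0,0,0,0,0,0]
    - [0,0,0,0,0,0,0]
    - [0,0,0,0,0,0,0]

```text
t: 16.67
tool_pos: [0.4682, -0.0994, 0.0069]
ee_rot: [0.0, 0.723, 0.691, 0.0]
wrist_force: [-0.8, 0.0, 2.7]
gripper_width: 0.0566
gripper_force: 10.0
```

Call:
jog_arm:
  increments:
    - [0,0,0,-0.5,0,0,0]
    - [0,0,0,-1,0,0,0]
    - [0,0,0,-1,0,0,0]
    - [0,0,0,-1,0,0,0]
    - [0,0,0,0,0,0,0]

```text
t: 17.08
tool_pos: [0.4703, -0.0996, 0.0803]
ee_rot: [0.002, 0.723, 0.691, 0.002]
wrist_force: [0.8, 1.4, -0.9]
gripper_width: 0.0566
gripper_force: 10.0
```

Call:
jog_arm:
  increments:
    - [0,-0.615,0.965,0,0,0,0]
    - [0,-0.615,0.965,0,0,0,0]
    - [0,-0.615,0.965,0,0,0,0]
    - [0,-0.615,0.965,0,0,0,0]
    - [0,-0.615,0.965,0,0,0,0]

```text
t: 17.5
tool_pos: [0.562, -0.1659, 0.0763]
ee_rot: [-0.0, 0.723, 0.691, -0.0]
wrist_force: [-1.1, 0.9, -0.3]
gripper_width: 0.0567
gripper_force: 10.0
```

Call:
jog_arm:
  increments:
    - [0,-0.615,0.965,0,0,0,0]
    - [0,-0.615,0.965,0,0,0,0]
    - [0,-0.615,0.965,0,0,0,0]
    - [0,0,0,1,0,0,0]
    - [0,0,0,1,0,0,0]

```text
t: 17.92
tool_pos: [0.6195, -0.2061, 0.0367]
ee_rot: [0.001, 0.724, 0.69, 0.001]
wrist_force: [-0.8, -0.6, -0.5]
gripper_width: 0.0567
gripper_force: 10.0
```

Call:
jog_arm:
  increments:
    - [0,0,0,0,0,0,0]
    - [0,0,0,0,0,0,0]
    - [0,0,0,0,0,0,0]

```text
t: 18.17
tool_pos: [0.6179, -0.2045, 0.0372]
ee_rot: [0.0, 0.723, 0.691, 0.0]
wrist_force: [0.4, 0.3, 0.0]
gripper_width: 0.0568
gripper_force: 10.0
```

```bash
python3 - <<'E'
from h import *
s=read_state();print(s['tool_pos'],s['ee_rot'].round(3))
im=get_image('wrist');w=cloud(im,s).reshape(-1,3)
f=im['frame'].reshape(-1,3).astype(int);g=(np.ptp(f,axis=1)<25)&(f.mean(1)<120)
e=w[g&(w[:,2]>.008)&(w[:,2]<.018)&(abs(w[:,0]-.617)<.07)&(abs(w[:,1]+.237)<.1)];print(len(e),cv2.minAreaRect((e[:,:2]*1000).astype(np.float32)))
E
```

```text
[ 0.61788992 -0.20450184  0.03723729] [0.    0.723 0.691 0.   ]
2161 ((617.46044921875, -234.8814239501953), (158.48812866210938, 109.93878936767578), 87.59151458740234)
```

Position good (tray centre x 0.617; its near-y end is partly hidden). Lower to TCP z 0.0115 and release narrowly.

Call:
jog_arm:
  increments:
    - [0,0,0,0.8,0,0,0]
    - [0,0,0,0.3,0,0,0]
    - [0,0,0,0.18,0,0,0]
    - [0,0,0,0,0,0,0]
    - [0,0,0,0,0,0,0]

```text
t: 18.63
tool_pos: [0.618, -0.2047, 0.0116]
ee_rot: [0.0, 0.723, 0.691, 0.0]
wrist_force: [-0.4, -0.4, -0.7]
gripper_width: 0.0566
gripper_force: 10.0
```

Call:
jog_arm:
  increments:
    - [0.75,0,0,0,0,0,0]
    - [0.75,0,0,0,0,0,0]
    - [0.75,0,0,0,0,0,0]
    - [0.75,0,0,-0.5,0,0,0]
    - [0.75,0,0,-1,0,0,0]

```text
t: 19.05
tool_pos: [0.616, -0.2043, 0.0397]
ee_rot: [-0.002, 0.723, 0.691, -0.001]
wrist_force: [0.4, 0.6, 0.6]
gripper_width: 0.0661
gripper_force: 0.0
```

Call:
jog_arm:
  increments:
    - [0.75,0,0,-1,0,0,0]
    - [0.75,0,0,-1,0,0,0]
    - [0.75,0,0,-1,0,0,0]
    - [0.75,0,0,-1,0,0,0]
    - [0.75,0,0,0,0,0,0]

```text
t: 19.47
tool_pos: [0.6206, -0.2052, 0.1264]
ee_rot: [0.003, 0.723, 0.691, 0.002]
wrist_force: [-0.4, 0.5, 0.2]
gripper_width: 0.0657
gripper_force: 0.0
```

```bash
python3 - <<'E'
from h import *
for n in('scene','side'):
    im=get_image(n);w=cloud(im).reshape(-1,3)
    e=w[(w[:,2]>.022)&(w[:,2]<.033)&(abs(w[:,0]-.618)<.04)&(abs(w[:,1]+.205)<.04)]
    print(n,len(e),cv2.minEnclosingCircle((e[:,:2]*1000).astype(np.float32)),np.percentile(e[:,2],[50,95]))
print(read_state()['tool_pos'])
E
```

```text
scene 263 ((617.8890380859375, -204.7737579345703), 28.91469383239746) [0.02757651 0.02962125]
side 168 ((617.5640258789062, -204.94712829589844), 28.993066787719727) [0.02733565 0.02956337]
[ 0.61832273 -0.20493322  0.12234618]
```

Call:
jog_arm:
  increments:
    - [0.75,0.95,-0.54,0,0,0,0]
    - [0.75,0.95,-0.54,0,0,0,0]
    - [0.75,0.95,-0.54,0,0,0,0]
    - [0.75,0.95,-0.54,0,0,0,0]
    - [0.75,0.95,-0.54,0,0,0,0]

```text
t: 19.98
tool_pos: [0.5666, -0.1064, 0.1198]
ee_rot: [-0.001, 0.723, 0.691, -0.001]
wrist_force: [0.3, -0.1, 0.1]
gripper_width: 0.0657
gripper_force: 0.0
```

Call:
jog_arm:
  increments:
    - [0.75,0.95,-0.54,0,0,0,0]
    - [0.75,0.95,-0.54,0,0,0,0]
    - [0.75,0.95,-0.54,0,0,0,0]
    - [0.75,0.95,-0.54,0,0,0,0]
    - [0.75,0.95,-0.54,0,0,0,0]

```text
t: 20.4
tool_pos: [0.517, -0.0092, 0.12]
ee_rot: [-0.001, 0.723, 0.691, -0.001]
wrist_force: [0.0, 0.3, -0.1]
gripper_width: 0.0661
gripper_force: 0.0
```

Call:
jog_arm:
  increments:
    - [0.75,0.95,-0.54,0,0,0,0]
    - [0.75,0.95,-0.54,0,0,0,0]
    - [0.75,0.95,-0.54,0,0,0,0]
    - [0.75,0.95,-0.54,0,0,0,0]
    - [0.75,0.95,-0.54,0,0,0,0]

```text
t: 20.82
tool_pos: [0.4674, 0.0879, 0.1201]
ee_rot: [-0.001, 0.723, 0.691, -0.001]
wrist_force: [0.3, -0.5, -0.9]
gripper_width: 0.066
gripper_force: 0.0
```

Call:
jog_arm:
  increments:
    - [0.75,0.95,-0.54,0,0,0,0]
    - [0.75,0,0,0,0,0,0]
    - [0.75,0,0,0,0,0,0]
    - [0.75,0,0,0,0,0,0]

```text
t: 21.15
tool_pos: [0.4588, 0.106, 0.1205]
ee_rot: [-0.0, 0.723, 0.691, -0.001]
wrist_force: [-0.2, 0.1, -0.6]
gripper_width: 0.0656
gripper_force: 0.0
```

```bash
python3 - <<'E'
from h import *
s=read_state();print(s['tool_pos'],s['ee_rot'].round(3),s['joint_pos'].round(2))
im=get_image('wrist');w=cloud(im,s).reshape(-1,3)
for c,z in [((.459,.107),.064),((.474,.298),.042)]:
    e=w[(abs(w[:,2]-z)<.006)&(abs(w[:,0]-c[0])<.04)&(abs(w[:,1]-c[1])<.04)];print(len(e),len(e) and (cv2.minEnclosingCircle((e[:,:2]*1000).astype(np.float32)),np.median(e[:,2])))
E
```

```text
[0.45876532 0.10602996 0.120473  ] [-0.     0.723  0.691 -0.001] [ 0.04  0.32 -0.47  2.1   0.21  0.77 -0.6 ]
1548 (((458.2213134765625, 107.0794677734375), 18.030712127685547), np.float64(0.06419242947176358))
0 0
```

Call:
jog_arm:
  increments:
    - [0.75,0.05,0,1,0,0,0]
    - [0.75,0,0,1,0,0,0]
    - [0.75,0,0,1,0,0,0]
    - [0.75,0,0,1,0,0,0]
    - [0.75,0,0,0.7,0,0,0]

```text
t: 21.62
tool_pos: [0.4588, 0.1062, 0.0253]
ee_rot: [-0.0, 0.724, 0.69, -0.001]
wrist_force: [0.2, 0.9, -0.4]
gripper_width: 0.0657
gripper_force: 0.0
```

Call:
jog_arm:
  increments:
    - [0.75,0,0,0,0,0,0]
    - [0.75,0,0,0,0,0,0]
    - [0,0,0,0,0,0,0]
    - [0,0,0,0,0,0,0]
    - [0,0,0,0,0,0,0]

```text
t: 22.03
tool_pos: [0.4599, 0.1078, 0.028]
ee_rot: [0.001, 0.723, 0.691, 0.001]
wrist_force: [0.3, 0.3, -0.1]
gripper_width: 0.0493
gripper_force: 0.0
```

Call:
jog_arm:
  increments:
    - [0,0,0,0,0,0,0]
    - [0,0,0,0,0,0,0]
    - [0,0,0,0,0,0,0]

```text
t: 22.28
tool_pos: [0.4594, 0.1079, 0.0276]
ee_rot: [0.0, 0.723, 0.691, 0.0]
wrist_force: [-0.6, -0.9, 6.2]
gripper_width: 0.0376
gripper_force: 10.0
```

Call:
jog_arm:
  increments:
    - [0,0,0,-0.4,0,0,0]
    - [0,0,0,-0.9,0,0,0]
    - [0,0,0,-1,0,0,0]
    - [0,0,0,-1,0,0,0]
    - [0,0.94,0.96,0,0,0,0]

```text
t: 22.7
tool_pos: [0.4778, 0.1228, 0.096]
ee_rot: [0.001, 0.724, 0.69, -0.001]
wrist_force: [-0.8, -1.5, -1.3]
gripper_width: 0.038
gripper_force: 10.0
```

Call:
jog_arm:
  increments:
    - [0,0.94,0.96,0,0,0,0]
    - [0,0.94,0.96,0,0,0,0]
    - [0,0.94,0.96,0,0,0,0]
    - [0,0.94,0.96,0,0,0,0]
    - [0,0.94,0.96,0,0,0,0]

```text
t: 23.12
tool_pos: [0.5799, 0.216, 0.0934]
ee_rot: [-0.0, 0.723, 0.691, -0.0]
wrist_force: [0.4, 0.1, -0.6]
gripper_width: 0.038
gripper_force: 10.0
```

Call:
jog_arm:
  increments:
    - [0,0.94,0.96,0,0,0,0]
    - [0,0.94,0.96,0,0,0,0]
    - [0,0,0,0,0,0,0]
    - [0,0,0,0,0,0,0]
    - [0,0,0,0,0,0,0]

```text
t: 23.53
tool_pos: [0.6185, 0.2504, 0.0928]
ee_rot: [-0.0, 0.723, 0.691, -0.001]
wrist_force: [-0.7, -0.8, -0.1]
gripper_width: 0.0377
gripper_force: 10.0
```

Call:
jog_arm:
  increments:
    - [0,0.06,0.05,1,0,0,0]
    - [0,0,0,1,0,0,0]
    - [0,0,0,0.6,0,0,0]
    - [0,0,0,0.2,0,0,0]
    - [0,0,0,0,0,0,0]

```text
t: 23.95
tool_pos: [0.6193, 0.2511, 0.0361]
ee_rot: [-0.0, 0.723, 0.691, -0.001]
wrist_force: [0.3, -0.5, -1.4]
gripper_width: 0.0377
gripper_force: 10.0
```

Call:
jog_arm:
  increments:
    - [0,0,0,0,0,0,0]
    - [0,0,0,0,0,0,0]

```text
t: 24.12
tool_pos: [0.621, 0.2525, 0.0383]
ee_rot: [0.0, 0.723, 0.691, 0.001]
wrist_force: [-0.4, -0.0, -1.3]
gripper_width: 0.0377
gripper_force: 10.0
```

Call:
jog_arm:
  increments:
    - [0,-0.02,-0.05,0.2,0,0,0]
    - [0,0,0,0.1,0,0,0]
    - [0,0,0,0,0,0,0]
    - [0,0,0,0,0,0,0]

```text
t: 24.45
tool_pos: [0.6196, 0.252, 0.0315]
ee_rot: [0.0, 0.723, 0.691, 0.0]
wrist_force: [-0.7, -0.4, 2.5]
gripper_width: 0.0376
gripper_force: 10.0
```

Call:
jog_arm:
  increments:
    - [0.7,0,0,0,0,0,0]
    - [0.7,0,0,0,0,0,0]
    - [0.7,0,0,0,0,0,0]
    - [0.7,0,0,-0.5,0,0,0]
    - [0.7,0,0,-1,0,0,0]

```text
t: 24.87
tool_pos: [0.6176, 0.2509, 0.0594]
ee_rot: [-0.001, 0.723, 0.691, -0.002]
wrist_force: [-0.2, -0.2, 0.6]
gripper_width: 0.0612
gripper_force: 0.0
```

Call:
jog_arm:
  increments:
    - [0.7,0,0,-1,0,0,0]
    - [0.7,0,0,-1,0,0,0]
    - [0.7,0,0,-1,0,0,0]
    - [0.7,0,0,-0.5,0,0,0]
    - [0.9,0.245,-0.925,0,0,0,0]

```text
t: 25.28
tool_pos: [0.6057, 0.2564, 0.1344]
ee_rot: [0.002, 0.725, 0.689, 0.003]
wrist_force: [0.4, -1.3, 0.2]
gripper_width: 0.0653
gripper_force: 0.0
```

Call:
jog_arm:
  increments:
    - [0.9,0.245,-0.925,0,0,0,0]
    - [0.9,0.245,-0.925,0,0,0,0]
    - [0.9,0.245,-0.925,0,0,0,0]
    - [0.9,0.245,-0.925,0,0,0,0]
    - [0.9,0.245,-0.925,0,0,0,0]

```text
t: 25.7
tool_pos: [0.5088, 0.2864, 0.1311]
ee_rot: [0.0, 0.723, 0.691, -0.0]
wrist_force: [0.9, 0.2, 0.4]
gripper_width: 0.0791
gripper_force: 0.0
```

Call:
jog_arm:
  increments:
    - [0.9,0.245,-0.925,0,0,0,0]
    - [0.9,0.245,-0.925,0,0,0,0]
    - [0.9,0,0,0,0,0,0]
    - [0.9,0,0,0,0,0,0]
    - [0.9,0,0,0,0,0,0]

```text
t: 26.12
tool_pos: [0.4743, 0.2974, 0.1312]
ee_rot: [0.0, 0.723, 0.691, 0.0]
wrist_force: [0.2, -0.2, 0.0]
gripper_width: 0.0794
gripper_force: 0.0
```

```bash
python3 - <<'E'
from h import *
s=read_state();print(s['tool_pos'],s['ee_rot'].round(3),s['joint_pos'].round(2))
im=get_image('wrist');w=cloud(im,s).reshape(-1,3)
for n,w in (('wrist',w),('side',cloud(get_image('side')).reshape(-1,3)),('scene',cloud(get_image('scene')).reshape(-1,3))):
  for c,z in [((.62,.252),.068),((.474,.298),.042)]:
    e=w[(abs(w[:,2]-z)<.006)&(abs(w[:,0]-c[0])<.04)&(abs(w[:,1]-c[1])<.04)];print(n,len(e),len(e) and (cv2.minEnclosingCircle((e[:,:2]*1000).astype(np.float32)),np.median(e[:,2])))
E
```

```text
[0.47425185 0.2973747  0.13124388] [0.    0.723 0.691 0.   ] [-0.29  0.44 -0.48  1.89  0.26  0.87 -0.95]
wrist 983 (((619.0048828125, 252.15968322753906), 18.088356018066406), np.float64(0.06794398582021877))
wrist 1956 (((472.8570556640625, 298.3079528808594), 22.81307601928711), np.float64(0.042188803420277476))
side 352 (((619.2129516601562, 250.71804809570312), 18.5643310546875), np.float64(0.06766342167658959))
side 665 (((472.827880859375, 298.261474609375), 23.342662811279297), np.float64(0.04183173085934133))
scene 183 (((619.344482421875, 250.3785400390625), 19.307424545288086), np.float64(0.06804650763043962))
scene 210 (((472.6806640625, 296.0924987792969), 24.255056381225586), np.float64(0.04222886982909746))
```

Call:
jog_arm:
  increments:
    - [0.9,0.03,-0.06,1,0,0,0]
    - [0.9,0,0,1,0,0,0]
    - [0.9,0,0,1,0,0,0]
    - [0.9,0,0,1,0,0,0]
    - [0.9,0,0,1,0,0,0]

```text
t: 26.68
tool_pos: [0.473, 0.298, 0.03]
ee_rot: [0.0, 0.723, 0.69, 0.0]
wrist_force: [0.4, 0.6, -1.0]
gripper_width: 0.079
gripper_force: 0.0
```

Call:
jog_arm:
  increments:
    - [0.9,0,0,0.8,0,0,0]
    - [0.9,0,0,0,0,0,0]
    - [0.9,0,0,0,0,0,0]

```text
t: 26.93
tool_pos: [0.4722, 0.2979, 0.0144]
ee_rot: [-0.0, 0.723, 0.691, -0.001]
wrist_force: [-0.0, -0.1, -0.3]
gripper_width: 0.0787
gripper_force: 0.0
```

Call:
jog_arm:
  increments:
    - [0,0,0,0,0,0,0]
    - [0,0,0,0,0,0,0]
    - [0,0,0,0,0,0,0]
    - [0,0,0,0,0,0,0]
    - [0,0,0,0,0,0,0]

```text
t: 27.35
tool_pos: [0.4725, 0.2986, 0.0157]
ee_rot: [0.0, 0.723, 0.691, 0.001]
wrist_force: [0.9, -1.3, 0.4]
gripper_width: 0.0494
gripper_force: 0.7
```

Call:
jog_arm:
  increments:
    - [0,0,0,0,0,0,0]
    - [0,0,0,0,0,0,0]

```text
t: 27.52
tool_pos: [0.4725, 0.2986, 0.0156]
ee_rot: [0.0, 0.723, 0.691, 0.0]
wrist_force: [-0.0, 0.0, 5.4]
gripper_width: 0.0476
gripper_force: 10.0
```

Call:
jog_arm:
  increments:
    - [0,0,0,-0.5,0,0,0]
    - [0,0,0,-1,0,0,0]
    - [0,0,0,-1,0,0,0]
    - [0,0.07,0.96,0,0,0,0]
    - [0,0.07,0.96,0,0,0,0]

```text
t: 27.93
tool_pos: [0.5109, 0.3003, 0.0671]
ee_rot: [0.0, 0.722, 0.691, 0.001]
wrist_force: [0.4, -0.1, -1.1]
gripper_width: 0.0476
gripper_force: 10.0
```

Call:
jog_arm:
  increments:
    - [0,0.07,0.96,0,0,0,0]
    - [0,0.07,0.96,0,0,0,0]
    - [0,0.07,0.96,0,0,0,0]
    - [0,0.07,0.96,0,0,0,0]
    - [0,0.07,0.96,0,0,0,0]

```text
t: 28.35
tool_pos: [0.6074, 0.3019, 0.0654]
ee_rot: [-0.0, 0.723, 0.691, -0.0]
wrist_force: [0.2, 0.1, -0.7]
gripper_width: 0.0477
gripper_force: 10.0
```

Call:
jog_arm:
  increments:
    - [0,0.07,0.96,0,0,0,0]
    - [0,0,0,0,0,0,0]
    - [0,0,0,0.5,0,0,0]
    - [0,0,0,0.5,0,0,0]
    - [0,0,0,0,0,0,0]

```text
t: 28.77
tool_pos: [0.6231, 0.3019, 0.042]
ee_rot: [-0.001, 0.723, 0.691, -0.003]
wrist_force: [-0.0, -0.5, -2.4]
gripper_width: 0.0478
gripper_force: 10.0
```

Call:
jog_arm:
  increments:
    - [0,0,0,0,0,0,0]
    - [0,0,0,0,0,0,0]

```text
t: 28.93
tool_pos: [0.6252, 0.3029, 0.0448]
ee_rot: [-0.0, 0.723, 0.691, -0.0]
wrist_force: [0.5, 0.1, -0.7]
gripper_width: 0.0477
gripper_force: 10.0
```

Target TCP z is 0.0196, so 25 mm down.

Call:
jog_arm:
  increments:
    - [0,0.02,0.05,0.7,0,0,0]
    - [0,0,0,0.3,0,0,0]
    - [0,0,0,0.2,0,0,0]
    - [0,0,0,0,0,0,0]
    - [0,0,0,0,0,0,0]

```text
t: 29.35
tool_pos: [0.6269, 0.3029, 0.0206]
ee_rot: [-0.0, 0.723, 0.691, -0.0]
wrist_force: [0.1, 1.0, -1.0]
gripper_width: 0.0475
gripper_force: 10.0
```

Call:
jog_arm:
  increments:
    - [0,0,0,0.05,0,0,0]
    - [0,0,0,0,0,0,0]
    - [0,0,0,0,0,0,0]

```text
t: 29.6
tool_pos: [0.6272, 0.303, 0.0202]
ee_rot: [0.0, 0.723, 0.691, 0.0]
wrist_force: [-0.3, 0.1, -0.3]
gripper_width: 0.0475
gripper_force: 10.0
```

Call:
jog_arm:
  increments:
    - [0,0,0,0.03,0,0,0]
    - [0,0,0,0,0,0,0]
    - [0.75,0,0,0,0,0,0]
    - [0.75,0,0,0,0,0,0]
    - [0.75,0,0,0,0,0,0]

```text
t: 30.02
tool_pos: [0.6273, 0.3031, 0.0197]
ee_rot: [0.0, 0.723, 0.691, 0.0]
wrist_force: [0.4, 0.1, 0.4]
gripper_width: 0.064
gripper_force: 0.0
```

Call:
jog_arm:
  increments:
    - [0.75,0,0,-0.5,0,0,0]
    - [0.75,0,0,-1,0,0,0]
    - [0.75,0,0,-1,0,0,0]
    - [0.75,0,0,-1,0,0,0]
    - [0.75,0,0,-1,0,0,0]

```text
t: 30.43
tool_pos: [0.6272, 0.3031, 0.1113]
ee_rot: [0.0, 0.723, 0.691, 0.0]
wrist_force: [0.1, -0.0, 0.2]
gripper_width: 0.0655
gripper_force: 0.0
```

Call:
jog_arm:
  increments:
    - [0.75,0,-1,-1,0,0,0]
    - [0.75,0,-1,-1,0,0,0]
    - [0.75,0,-1,-1,0,0,0]
    - [0.75,0,-1,-1,0,0,0]
    - [0.75,0,0,0,0,0,0]

```text
t: 30.85
tool_pos: [0.5452, 0.3097, 0.1949]
ee_rot: [0.0, 0.722, 0.692, 0.003]
wrist_force: [0.0, 1.0, 0.3]
gripper_width: 0.066
gripper_force: 0.0
```

Call:
jog_arm:
  increments:
    - [0.75,0,0,0,0,0,0]
    - [0.75,0,0,0,0,0,0]
    - [0.75,0,0,0,0,0,0]

```text
t: 31.1
tool_pos: [0.5478, 0.3057, 0.1885]
ee_rot: [0.0, 0.723, 0.69, -0.001]
wrist_force: [0.1, 0.5, -0.3]
gripper_width: 0.0662
gripper_force: 0.0
```

```bash
python3 - <<'E'
from h import *
for n in('scene','side'):
    im=get_image(n);w=cloud(im).reshape(-1,3)
    if n=='scene': cv2.imwrite('pics/end.png',cv2.resize(im['frame'][160:285,180:520],None,fx=2.3,fy=2.3)[:,:,::-1])
    for c,z in [((.6195,.252),.068),((.627,.303),.046),((.618,-.205),.028),((.6165,.0445),.024)]:
        e=w[(abs(w[:,2]-z)<.005)&(abs(w[:,0]-c[0])<.05)&(abs(w[:,1]-c[1])<.032)]
        print(n,len(e),cv2.minEnclosingCircle((e[:,:2]*1000).astype(np.float32)),np.median(e[:,2]))
E
```

```text
scene 178 ((619.4800415039062, 249.23907470703125), 18.92323875427246) 0.06834316456933193
scene 285 ((627.74169921875, 301.5212097167969), 23.909072875976562) 0.046177098033841735
scene 255 ((618.7286376953125, -206.0816650390625), 28.578109741210938) 0.027656858347726132
scene 574 ((616.5200805664062, 42.18385696411133), 45.29196548461914) 0.02431306338282757
side 345 ((618.8607788085938, 250.65664672851562), 18.558895111083984) 0.0676207982050907
side 656 ((626.9039916992188, 302.21905517578125), 23.39348602294922) 0.04586422447201982
side 0 ((0.0, 0.0), 0.0) nan
side 265 ((610.3072509765625, 45.4286994934082), 40.10280227661133) 0.023919160732109424
  return _methods._mean(a, axis=axis, dtype=dtype,
  ret = ret.dtype.type(ret / rcount)
```

View pics/end.png

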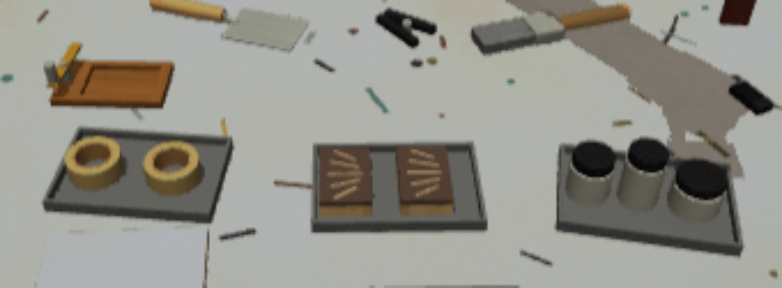

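The final picture shows the frame empty at (112,85). The two tapes are at (95,162) and (172,165), the two blocks at (345,178) and (425,180), and three upright jars at (590,170), (645,172) and (698,188). Their heights match sitting on the tray floors.

```bash
python3 -c "
from bench import *
print(finish_job())"
```

```text
the job is handed in; nothing more can be done
None
```

The job is handed in after 31 s of the 144 s allowed: I turned the tab aside first, then put the block, tape and both jars in their matching trays, and the final camera views showed each upright or flat on its tray floor.

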